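# Empty the drop-bottom reject bin into the catch pan

### The arm

A 7-joint arm with a two-finger parallel gripper is mounted at the origin on the work surface. World frame = base frame: x ahead of the robot, y to its left, z up, the work surface at z = 0. Lengths are in m, angles in rad, forces in N, time in s.
With the tool pointing down it reaches from about 0.425 to 1.025 m from the base axis. Payload 9.4 kg.
Tool frame: the origin (TCP) lies at the very end of the fingers, on their centre line; the grasp point (between the pads) lies bot.grip_point_offset behind it (bot.grip_point_offset is the distance from the TCP to the grasp point, in m); z points along the fingers, y is the line along which they close (so a half turn about z gives the same grasp; the last joint's range is limited). The gripper opens to 85 mm and grips with 20 to 120 N. Pads are 22 mm wide; open, the fingers measure 114 mm over their backs; the gripper's body (76 mm by 85 mm) begins 54 mm behind the grasp point. The pads swing forward as they close: fully open they stand 13 mm farther back than shut.
Start: joints at [-1.341, 0.599, -0.003, 1.599, 0.002, 0.943, -0.08], TCP at [0.219, 0.691, 0.231] pointing down, gripper open.
Joint ranges: [-2.57, 2.57], [-0.35, 1.97], [-1.29, 1.29], [0.11, 2.56], [-1.05, 4.19], [0.11, 1.86], [-2.63, 2.63]. Speed limits (rad/s): [2.22, 2.22, 3.01, 3.01, 3.14, 3.14, 3.14].

### API

Orientations are given as a 3x3 rotation matrix whose columns are the frame's x, y, z axes.
In Python, from rig import bot gives the robot as it stands. The module is installed in compiled form; this text tells all that it offers.
- The arm moves only by the shell command python3 -m pendant 'ROWS'. ROWS is a JSON object of lists of equal length, an entry for each row: "xyz": the shift along the tool's x, y, z in cm, a list of three; "rotation": the turn, a rotation vector about the tool's x, y, z in rad, a list of three; "gripper": the closure, from -1 (fully open) to 1 (shut). A call has 1 to 12 rows; each row shifts and turns the commanded pose from where the row before left it, along the tool's axes as they then stand; what a row does not reach is not made up. A row lasts 1/10 s, in which the tool goes at most 50 mm and 8.59 degrees, less where a joint would pass 70% of its speed; a pose out of reach is approached as far as the arm can. A call with a gripper value outside its range is refused whole. The fingers move at their own pace and stop on an object; the grip force is fixed at half the most. Time passes only in rows, so rows that do not move let the fingers close. It gives the time, the measured TCP pose, the force, the opening and the grip force at its end, in the units of the state.
- bot.observe(): the state, without advancing time (a new reading comes with each control period).
- bot.camera(name): name is "side" or "top"; returns (picture, depth): 420x560x3 uint8, red, green, blue; 420x560 float32, m along the optical axis (not along the pixel's ray), 0 where there is no reading.
- bot.get_calibration(name): a dict with "mtx" (3x3 intrinsics, pixels), "k1" (the pictures are not rectified: a ray, as slopes to the right and down, at radius r is drawn at 1 + k1 r^2 times it, then the intrinsics apply), "R" (3x3) and "t" (3): a world point X has camera coordinates R X + t. Camera axes: x right, y down, z forward; pixel columns grow to the right and rows downward; lengths in m; the calibration is good to about 2 mm. A picture is of the moment at which its call begins. get_calibration takes no time and is no camera call.
- bot.job_done(): hands the job in; it is judged then, once.
Trained networks look in the newest picture that a camera, given by its name, has taken for a name from the list of things; names that differ only in an ending like _2 or _b are one class to them, and where a whole thing is asked for, a point or a joint stands for the part that bears it (a point fixed in the world has none). Each returns a list of dicts, best first, with "p" (0 to 1); they miss things now and then, are a little off and sometimes report something else, mostly with a low value. They report only what shows in the picture. A call takes as long as a camera call. They do not tell look-alikes from the thing itself.
- bot.masks_of(camera, name): "pixels" (420x560 bool, what is visible of it) and "position" ([column, row] in pixels, amid what is visible of it).
The state is a dict: "time_s": time; "qpos": joint angles; "joint_velocities": joint speeds; "effort": joint torques, N m; "position": TCP position; "tcp_rot": TCP orientation; "ft_force": force on the tool from outside, world axes, zero at the start; "ft_torque": the same for the moment, N m; "opening": finger opening in m; "grip_force": force on a finger pad.
Only numpy, scipy, OpenCV 4.12 (cv2) and the standard library are available. Lean on these libraries where they do the work, as an engineer would, in place of code of your own. Each camera call takes 0.05 s, during which the arm holds its last target. There are 200 camera calls.

### The job

Bring the empty catch pan in from its side until it stands centred under the raised drop-bottom reject bin, then lift the latch handle on the bin's front so that the hinged floor swings open and all three rejects (two copper lugs and a white photo-eye housing) drop into the pan. Then draw the pan with all three parts back out on the same side, until it stands flat on the bench with no part of it under the bin; leave the sensor roller and the junction box lid where they lie.

Things in the scene. Friction and masses are not known exactly. Their poses are not given: they have to be found in the camera images.
- bin: fixed drop-bottom bin on its stand. Origin on the bench below its centre; x to its rear, y to its left, z up. Open-topped box 136 (x) by 120 mm (y), walls 3 mm, floor 230 mm and rim 310 mm up. Carried from behind by two posts 20 mm square at x = 135, y = +-45 mm, 310 mm high (feet 6 mm high, x = 115 to 205 mm); the space below is open in front and at both sides.
- bin_floor (a joint): the bin's hinged steel floor, 136 x 116 x 4 mm: 0 = shut, held by the latch; 1.5 rad = hanging straight down. Hinged on the rear lower edge (bin frame x = 67 mm, 230 mm up); its front edge drops. Once let go it falls open by its own weight in under 0.5 s and stays open. A 30 mm tongue on its front edge then hangs 69 mm above the bench.
- latch (a joint): the latch, a bail of 10 mm round bar pivoting on the bin's front face about a line along bin y at x = -82 mm, 270 mm up. 0 = latched (held by its weight and a light spring); grows as the handle is lifted, stop at 0.7. The floor is let go at about 0.32 rad: handle 21 mm up and 7 mm nearer the bin. Lifting takes 3 to 5 N. Let go, it drops back to 0.
- latch_grip (a point): centre of the latch handle: round black sleeve 16 mm across, 64 mm long along bin y, between the bail's two arms (86 mm apart). At rest 282 mm above the bench, 150 mm in front (-x) of the bin's origin, 74 mm clear of the bin's front. Lifted, it moves up on an arc of 69 mm radius about the pivot line. Axes of the bail: those of the bin at latch = 0.
- pan_mid (a point): centre (half-way up, 27.5 mm above its underside) of the catch pan: open sheet-steel pan, 180 mm (x) by 200 mm (y), 55 mm high, walls and floor 4 mm, about 0.45 kg, loose on the bench. It starts empty to the right (-y) of the bin.
- pan_grip (a point): middle of the pan's bow handle: flat bar 12 mm thick (y), 14 mm high, 110 mm long (along pan x), its centre 44 mm above the bench and 140 mm from the pan's centre at the pan's -y end, 40 mm out from the end wall; its two struts are at x = +-50 mm. Axes of the pan.
- eye_mid (a point): centre of the white plastic photo-eye housing, 80 x 32 x 46 mm, 0.09 kg, lying in the bin; half-way up.
- lug1_mid (a point): middle of a copper terminal lug, 86 x 34 x 24 mm (flat palm with a hole, round barrel), 0.13 kg, lying in the bin; 12 mm above its underside.
- lug2_mid (a point): middle of the second copper terminal lug, like the first, lying in the bin.
- roller: bystander: black sensor roller, 50 mm across and 200 mm long (236 mm over the shaft), lying along its y in two wooden V-blocks, 70 mm high in all. Origin: under its centre.
- box_lid: bystander: aluminium junction box lid, 100 x 125 x 12 mm, lying flat on the bench. Origin: under its centre. (A third bystander, a bayonet socket on a fixed sloping steel panel 200 mm wide and 110 mm high, stands at the far edge of the bench on the right, beyond the pan's path.)
Mind the look-alikes: they are no part of the job. What is shaped like the part that bears lug2_mid but green, purple or yellow is not meant.

How it is judged:
By the outcome, as a careful person would: the job done as asked, in the order asked, and still so for the second after the job is handed in, with the robot touching nothing.
It also fails if it takes over 70 s, if anything falls off the work surface, if the arm or the gripper's body presses on something with over 40 N, if the wrist force passes 120 N, or if a joint passes its speed limit or range.

## Working session

There is one attempt and no reset: what is moved stays moved. The work goes in short steps, Python scripts to look and compute and a shell command to move; the robot and the scene stay as the last step left them, time stands still between calls to the robot, and variables do not carry over. Pictures are saved under pics/ and viewed, at most 10 in all, crops included, and the job is handed in when it is done.

```bash
mkdir -p pics; cat > h.py <<'E'
from rig import bot
import numpy as np, cv2
def world(cam, px, d):
    c=bot.get_calibration(cam); K=np.array(c["mtx"]); k=c["k1"]
    px=np.atleast_2d(px).astype(float); d=np.atleast_1d(d)
    s=cv2.undistortPoints(px[:,None],K,np.array([k,0,0,0,0.]))[:,0]
    X=np.c_[s*d[:,None],d]
    return (X-np.array(c["t"]))@np.array(c["R"])
def cloud(cam,mask,dep):
    v,u=np.nonzero(mask&(dep>0)); return world(cam,np.c_[u,v],dep[v,u])
def save(n,p): cv2.imwrite(f"pics/{n}.png",p[:,:,::-1])
E
python3 - <<'E'
from h import *
for cam in ("top","side"):
    p,d=bot.camera(cam); save(cam+"0",p); np.save(cam+"d.npy",d)
    for n in ("bin","latch_grip","pan_mid","eye_mid","lug1_mid","roller","box_lid"):
        for m in bot.masks_of(cam,n)[:3]:
            c=cloud(cam,m["pixels"],d); 
            if len(c): print(cam,n,round(m["p"],2),np.round(m["position"]),m["pixels"].sum(),np.round(np.median(c,0),3),np.round(np.percentile(c,2,0),3),np.round(np.percentile(c,98,0),3))
o=bot.observe(); print(o["time_s"],o["position"],np.round(o["tcp_rot"],3),o["opening"],bot.grip_point_offset)
E
```

```text
top bin 0.67 [259. 183.] 4439 [0.647 0.077 0.276] [0.469 0.008 0.007] [0.808 0.132 0.317]
top latch_grip 0.9 [256. 256.] 730 [0.496 0.077 0.283] [0.463 0.028 0.001] [0.543 0.132 0.294]
top pan_mid 0.79 [375. 243.] 4755 [ 0.51  -0.258  0.007] [ 0.425 -0.381  0.002] [ 0.6   -0.144  0.062]
top pan_mid 0.63 [124. 288.] 1861 [0.386 0.443 0.063] [0.335 0.348 0.01 ] [0.438 0.543 0.073]
top eye_mid 0.73 [257. 256.] 621 [0.491 0.077 0.285] [0.465 0.028 0.224] [0.542 0.124 0.294]
top eye_mid 0.69 [257. 214.] 478 [0.577 0.074 0.277] [0.562 0.038 0.253] [0.594 0.112 0.281]
top eye_mid 0.25 [375. 243.] 5086 [ 0.513 -0.261  0.007] [ 0.422 -0.385  0.001] [ 0.603 -0.143  0.062]
top lug1_mid 0.66 [264. 177.] 455 [0.662 0.06  0.241] [0.645 0.024 0.231] [0.678 0.105 0.257]
top roller 0.78 [124. 287.] 1780 [0.386 0.444 0.064] [0.336 0.348 0.006] [0.435 0.543 0.073]
top roller 0.72 [136. 204.] 1378 [0.622 0.438 0.014] [0.575 0.38  0.01 ] [0.67  0.496 0.019]
top box_lid 0.74 [136. 201.] 1462 [0.624 0.44  0.014] [0.575 0.38  0.004] [0.672 0.503 0.019]
side bin 0.55 [306. 221.] 7218 [0.719 0.078 0.261] [ 0.476  0.003 -0.   ] [0.825 0.164 0.314]
side latch_grip 0.57 [281. 152.] 288 [0.48  0.084 0.284] [ 0.105  0.03  -0.002] [0.509 0.285 0.291]
side pan_mid 0.59 [171. 262.] 5141 [ 0.505 -0.251  0.009] [ 0.42  -0.383 -0.   ] [ 0.614 -0.146  0.059]
side eye_mid 0.97 [296. 182.] 604 [0.595 0.073 0.267] [0.567 0.037 0.233] [0.602 0.11  0.279]
side roller 0.68 [374. 175.] 1229 [0.409 0.432 0.051] [0.345 0.346 0.002] [0.445 0.543 0.069]
side box_lid 0.87 [410. 229.] 1043 [0.631 0.435 0.012] [0.581 0.378 0.005] [0.679 0.498 0.017]
0.8 [0.21896488 0.69117065 0.23129732] [[-0.953  0.302  0.   ]
 [ 0.302  0.953  0.   ]
 [-0.     0.    -1.   ]] 0.08563476217406728 0.0187
```

View pics/top0.png

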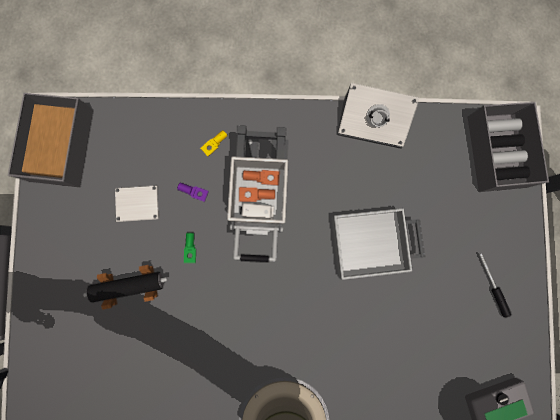

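View pics/side0.png

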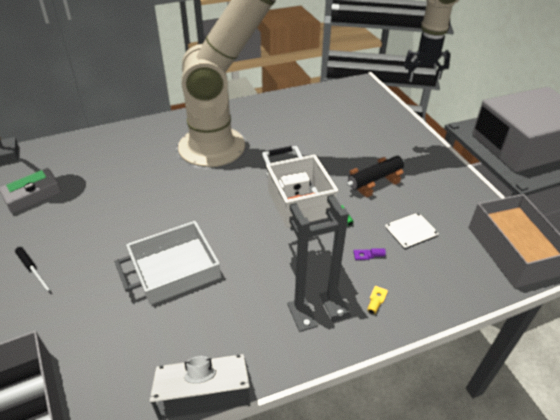

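```bash
python3 - <<'E'
from h import *
d=np.load("topd.npy"); bot.camera("top")
def rect(c): return cv2.minAreaRect((c[:,:2]*1000).astype(np.float32))
for n,lo,hi in (("pan_mid",.045,.07),("pan_mid",.03,.07),("bin",.295,.325),("latch_grip",.27,.30)):
    m=bot.masks_of("top",n)[0]; c=cloud("top",m["pixels"],d); c=c[(c[:,2]>lo)&(c[:,2]<hi)]
    print(n,lo,len(c),np.round(np.percentile(c,1,0),3),np.round(np.percentile(c,99,0),3),rect(c))
    if n=="pan_mid": h=c[c[:,1]<-.355]; print("handle",np.round(h[:, :].mean(0),3), rect(h), len(h))
E
```

```text
pan_mid 0.045 899 [ 0.417 -0.391  0.046] [ 0.606 -0.138  0.065] ((514.1301879882812, -267.19903564453125), (178.66342163085938, 250.16815185546875), 6.393062591552734)
handle [ 0.525 -0.379  0.052] ((513.1777954101562, -374.82257080078125), (37.83279037475586, 131.8599395751953), 89.43141174316406) 219
pan_mid 0.03 1059 [ 0.417 -0.391  0.031] [ 0.606 -0.138  0.065] ((514.1301879882812, -267.19903564453125), (178.66342163085938, 250.16815185546875), 6.393062591552734)
handle [ 0.524 -0.379  0.052] ((513.1777954101562, -374.82257080078125), (37.83279037475586, 131.8599395751953), 89.43141174316406) 232
bin 0.295 1265 [0.55  0.008 0.296] [0.765 0.134 0.318] ((619.580810546875, 71.50881958007812), (125.97193908691406, 293.6881103515625), 87.72537994384766)
latch_grip 0.27 635 [0.463 0.028 0.273] [0.543 0.124 0.294] ((503.0094909667969, 76.5230941772461), (97.50953674316406, 79.91492462158203), 87.33760833740234)
```

The top picture shows the bin at about (258,190) with three parts: two copper lugs (262,178)/(256,195) and the white eye (257,211). The latch sleeve is at (254,258). The empty pan is at (372,243) with its handle at (418,238), yawed about 6°. The coloured lugs are look-alikes outside the bin. The side picture agrees.

Estimates:
- bin origin (.621, .071), yaw −2.5°
- sleeve (.471, .078, .282)
- pan centre (.512, −.244), yaw +6.4°
- pan grip (.527, −.383)

I'll lift and turn first, then cross above the bin.

```bash
python3 -m pendant '{"xyz":[[0,0,-1.9],[0,0,-1.9],[0,0,-1.9],[0,0,-1.9],[0,0,-1.9],[0,0,-1.9],[0,0,-1.9],[0,0,-1.9],[0,0,-1.9],[0,0,-1.9]],"rotation":[[0,0,0.131],[0,0,0.131],[0,0,0.131],[0,0,0.131],[0,0,0.131],[0,0,0.131],[0,0,0.131],[0,0,0.131],[0,0,0.131],[0,0,0.131]],"gripper":[0.25,0.25,0.25,0.25,0.25,0.25,0.25,0.25,0.25,0.25]}'
python3 -m pendant '{"xyz":[[-4,2.1,0],[-4,2.1,0],[-4,2.1,0],[-4,2.1,0],[-4,2.1,0],[-4,2.1,0],[-4,2.1,0],[-4,2.1,0],[-4,2.1,0],[-4,2.1,0],[-4,2.1,0],[-4,2.1,0]],"rotation":[[0,0,0],[0,0,0],[0,0,0],[0,0,0],[0,0,0],[0,0,0],[0,0,0],[0,0,0],[0,0,0],[0,0,0],[0,0,0],[0,0,0]],"gripper":[0.25,0.25,0.25,0.25,0.25,0.25,0.25,0.25,0.25,0.25,0.25,0.25]}'
python3 - <<'E'
from rig import bot; import numpy as np
o=bot.observe();print(np.round(o["tcp_rot"],3),np.round(o["qpos"],2))
E
```

```text
time_s: 2.05
position: [0.2188, 0.6911, 0.4221]
tcp_rot: [[0.051, 0.999, -0.0], [0.999, -0.051, 0.0], [0.0, -0.0, -1.0]]
ft_force: [0.3, -0.0, 0.5]
opening: 0.032
grip_force: 0.0
time_s: 3.25
position: [0.449, 0.1982, 0.4217]
tcp_rot: [[0.046, 0.999, 0.001], [0.999, -0.046, 0.001], [0.001, 0.001, -1.0]]
ft_force: [1.3, 0.5, -0.2]
opening: 0.032
grip_force: 0.0
[[ 0.046  0.999  0.001]
 [ 0.999 -0.046  0.001]
 [ 0.001  0.001 -1.   ]] [-1.04  0.13  0.59  1.88 -0.08  1.15 -0.47]
```

```bash
python3 -m pendant '{"xyz":[[-4.8,0.87,0],[-4.8,0.87,0],[-4.8,0.87,0],[-4.8,0.87,0],[-4.8,0.87,0],[-4.8,0.87,0],[-4.8,0.87,0],[-4.8,0.87,0],[-4.8,0.87,0],[-4.8,0.87,0],[-4.8,0.87,0],[-4.8,0.87,0]],"rotation":[[0,0,0],[0,0,0],[0,0,0],[0,0,0],[0,0,0],[0,0,0],[0,0,0],[0,0,0],[0,0,0],[0,0,0],[0,0,0],[0,0,0]],"gripper":[0.25,0.25,0.25,0.25,0.25,0.25,0.25,0.25,0.25,0.25,0.25,0.25]}'
python3 -m pendant '{"xyz":[[0,0,3],[0,0,3],[0,0,3],[0,0,3],[0,0,3],[0,0,3],[0,0,3],[0,0,3],[0,0,3],[0,0,3],[0,0,0]],"rotation":[[0,0,0.141],[0,0,0.141],[0,0,0.141],[0,0,0.141],[0,0,0.141],[0,0,0.141],[0,0,0.141],[0,0,0.141],[0,0,0.141],[0,0,0.141],[0,0,0]],"gripper":[0.25,0.25,0.25,0.25,0.25,0.25,0.25,0.25,0.25,0.25,0.25]}'
python3 - <<'E'
from h import *
o=bot.observe();print(np.round(o["qpos"],2))
p,d=bot.camera("side"); cv2.imwrite("pics/s1.png",cv2.resize(p[180:340,60:280],None,fx=3,fy=3)[:,:,::-1])
E
```

```text
time_s: 4.45
position: [0.5266, -0.3819, 0.4212]
tcp_rot: [[0.045, 0.999, 0.0], [0.999, -0.045, 0.0], [0.0, 0.0, -1.0]]
ft_force: [1.0, -0.4, 0.9]
opening: 0.0324
grip_force: 0.0
time_s: 5.55
position: [0.5255, -0.3781, 0.1174]
tcp_rot: [[0.994, 0.113, -0.005], [0.113, -0.994, 0.003], [-0.005, -0.004, -1.0]]
ft_force: [1.2, -0.2, 1.1]
opening: 0.0322
grip_force: 0.0
[-0.01  0.86  0.95  1.91 -0.91  0.89 -0.04]
```

View pics/s1.png

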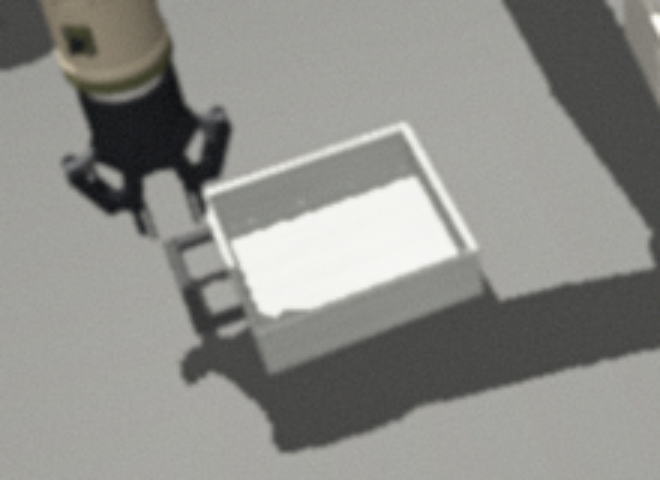

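The gripper (crop (150,190)) is above the pan's handle, about 4 mm too close to the pan. I'll correct that, descend and grip.

```bash
python3 -m pendant '{"xyz":[[0,0.5,0],[0,0,2],[0,0,2],[0,0,2],[0,0,1.5],[0,0,1],[0,0,0.6],[0,0,0]],"rotation":[[0,0,0],[0,0,0],[0,0,0],[0,0,0],[0,0,0],[0,0,0],[0,0,0],[0,0,0]],"gripper":[0.25,0.25,0.25,0.25,0.25,0.25,0.25,0.25]}'
python3 -m pendant '{"xyz":[[0,0,0],[0,0,0],[0,0,0],[0,0,0],[0,0,0]],"rotation":[[0,0,0],[0,0,0],[0,0,0],[0,0,0],[0,0,0]],"gripper":[1,1,1,1,1]}'
```

```text
time_s: 6.4
position: [0.527, -0.3853, 0.0304]
tcp_rot: [[0.993, 0.115, 0.001], [0.115, -0.993, 0.0], [0.001, -0.0, -1.0]]
ft_force: [0.1, 0.9, -0.7]
opening: 0.0317
grip_force: 0.0
time_s: 6.9
position: [0.5273, -0.3856, 0.0313]
tcp_rot: [[0.993, 0.115, 0.001], [0.115, -0.993, -0.001], [0.001, 0.001, -1.0]]
ft_force: [-0.7, -0.9, 6.4]
opening: 0.0107
grip_force: 61.1
```

```bash
python3 -m pendant '{"xyz":[[0.5,0,0],[1,0,0],[1,0,0],[1,0,0],[1,0,0],[1,0,0],[1,0,0],[0.9,0,0],[0,0,0]],"rotation":[[0,0,0.02],[0,0,0.02],[0,0,0.02],[0,0,0.02],[0,0,0.02],[0,0,0.02],[0,0,0.02],[0,0,0.02],[0,0,0]],"gripper":[1,1,1,1,1,1,1,1,1]}'
python3 - <<'E'
from h import *
p,d=bot.camera("top"); save("t2",p)
m=bot.masks_of("top","pan_mid")[0]; print(m["p"],m["position"]);c=cloud("top",m["pixels"],d); c=c[(c[:,2]>.045)&(c[:,2]<.07)]
print(cv2.minAreaRect((c[:,:2]*1000).astype(np.float32)))
# bin rim from depth
b=bot.masks_of("top","bin")[0]; cc=cloud("top",b["pixels"],d); r=cc[(cc[:,2]>.300)&(cc[:,2]<.325)]
r=r[r[:,0]<.70]; print(np.round(np.percentile(r,[1,99],0),3), cv2.minAreaRect((r[:,:2]*1000).astype(np.float32)))
l=cc[(cc[:,0]>.74)]; print(np.round(l.max(0),3))
g=bot.masks_of("top","latch_grip")[0]; cc=cloud("top",g["pixels"],d); cc=cc[(cc[:,2]>.27)&(cc[:,0]<.482)]; print("sleeve",np.round(np.percentile(cc,[2,50,98],0),3))
E
```

```text
time_s: 7.8
position: [0.6007, -0.3824, 0.0312]
tcp_rot: [[0.999, -0.045, -0.001], [-0.045, -0.999, -0.001], [-0.001, 0.001, -1.0]]
ft_force: [-3.2, 1.7, 8.3]
opening: 0.0105
grip_force: 61.5
0.61 [390.2, 240.6]
((603.3162231445312, -254.58401489257812), (231.62974548339844, 75.05543518066406), 28.96445083618164)
[[0.55  0.008 0.301]
 [0.699 0.136 0.319]] ((626.0438842773438, 71.39874267578125), (125.70418548583984, 152.34703063964844), 87.3545150756836)
[0.866 0.122 0.317]
sleeve [[0.463 0.03  0.285]
 [0.472 0.075 0.29 ]
 [0.48  0.121 0.295]]
```

View pics/t2.png

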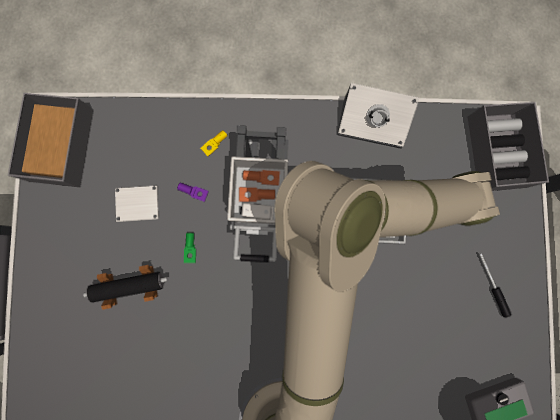

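```bash
python3 - <<'E'
from h import *
print(np.round(bot.observe()["qpos"],2))
p,d=bot.camera("side"); save("s2",p)
p,d=bot.camera("top")
for u,v in [(330,200),(360,220),(320,280),(310,350),(420,205),(480,195),(390,210)]: print(u,v,np.round(world("top",[u,v],d[v,u])[0],3))
E
```

```text
[ 0.02  1.    0.85  1.79 -1.    0.85 -0.25]
330 200 [ 0.549 -0.031  0.693]
360 220 [ 0.525 -0.068  0.695]
320 280 [ 0.448 -0.025  0.635]
310 350 [ 0.337 -0.019  0.562]
420 205 [ 0.556 -0.182  0.594]
480 195 [ 0.596 -0.36   0.44 ]
390 210 [ 0.544 -0.125  0.629]
```

View pics/s2.png

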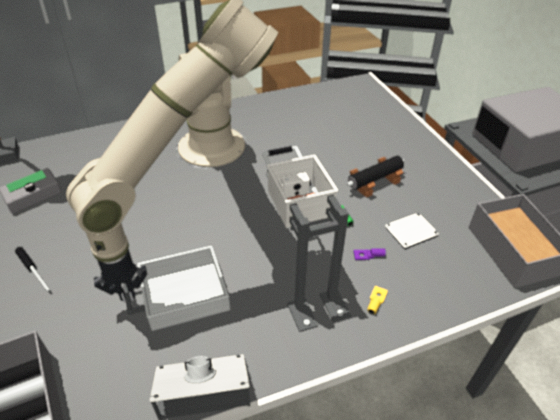

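The side picture shows the pan held square at about (187,285), and the elbow is well above the bin. Next I'll slide the pan straight along bin y in two stages.

```bash
python3 -m pendant '{"xyz":[[0,-0.7,0],[0,-1.5,0],[0,-1.8,0],[0,-1.8,0],[0,-1.8,0],[0,-1.8,0],[0,-1.8,0],[0,-1.8,0],[0,-1.8,0],[0,-1.5,0],[0,-0.7,0],[0,0,0]],"rotation":[[0,0,0],[0,0,0],[0,0,0],[0,0,0],[0,0,0],[0,0,0],[0,0,0],[0,0,0],[0,0,0],[0,0,0],[0,0,0],[0,0,0]],"gripper":[1,1,1,1,1,1,1,1,1,1,1,1]}'
python3 - <<'E'
from h import *
print(np.round(bot.observe()["qpos"],2))
p,d=bot.camera("top")
D=world("top",np.stack(np.meshgrid(np.arange(560),np.arange(420)),-1).reshape(-1,2),d.ravel())
s=D[(d.ravel()>0)&(D[:,2]>.33)&(D[:,0]>.5)]
for y in np.arange(-.3,.2,.05):
    q=s[abs(s[:,1]-y)<.01]
    if len(q): print(round(y,2),np.round(q.min(0),2),np.round(q.max(0),2))
E
```

```text
time_s: 9.3
position: [0.6094, -0.2117, 0.0313]
tcp_rot: [[0.999, -0.044, 0.002], [-0.044, -0.999, -0.001], [0.002, 0.001, -1.0]]
ft_force: [-0.2, -0.6, 7.5]
opening: 0.0103
grip_force: 61.3
[-0.22  0.92  0.78  1.95 -1.01  0.72 -0.42]
-0.25 [ 0.56 -0.26  0.36] [ 0.64 -0.24  0.41]
-0.2 [ 0.55 -0.21  0.36] [ 0.66 -0.19  0.45]
-0.15 [ 0.54 -0.16  0.43] [ 0.64 -0.14  0.52]
-0.1 [ 0.51 -0.11  0.49] [ 0.61 -0.09  0.58]
-0.05 [ 0.5  -0.06  0.54] [ 0.6  -0.04  0.63]
-0.0 [ 0.5  -0.01  0.6 ] [0.58 0.01 0.68]
0.05 [0.5  0.04 0.64] [0.56 0.06 0.75]
0.1 [0.5  0.09 0.66] [0.57 0.11 0.74]
0.15 [0.5  0.14 0.69] [0.56 0.16 0.7 ]
```

```bash
python3 -m pendant '{"xyz":[[0,-0.7,0],[0,-1.4,0],[0,-1.7,0],[0,-1.7,0],[0,-1.7,0],[0,-1.7,0],[0,-1.7,0],[0,-1.7,0],[-0.1,-1.3,0],[0,-0.7,0],[0,0,0]],"rotation":[[0,0,0],[0,0,0],[0,0,0],[0,0,0],[0,0,0],[0,0,0],[0,0,0],[0,0,0],[0,0,0],[0,0,0],[0,0,0]],"gripper":[1,1,1,1,1,1,1,1,1,1,1]}'
python3 - <<'E'
from h import *
print(np.round(bot.observe()["qpos"],2))
p,d=bot.camera("side"); save("s3",p)
m=bot.masks_of("side","pan_mid")[0]; print(m["p"],m["position"]);c=cloud("side",m["pixels"],d); print(np.round(np.percentile(c,[1,99],0),3))
r=c[(c[:,2]>.05)&(c[:,2]<.06)&(c[:,1]>.0)]; print(len(r),np.round(np.percentile(r,[2,98],0),3))
E
```

```text
time_s: 10.45
position: [0.6147, -0.0693, 0.0312]
tcp_rot: [[0.999, -0.045, 0.002], [-0.045, -0.999, -0.002], [0.002, 0.002, -1.0]]
ft_force: [0.7, -2.9, 8.8]
opening: 0.0108
grip_force: 61.5
[-0.43  0.89  0.74  2.01 -1.02  0.66 -0.62]
0.79 [288.1, 260.8]
[[ 0.535 -0.073 -0.001]
 [ 0.718  0.17   0.06 ]]
214 [[0.535 0.002 0.05 ]
 [0.719 0.17  0.06 ]]
```

View pics/s3.png

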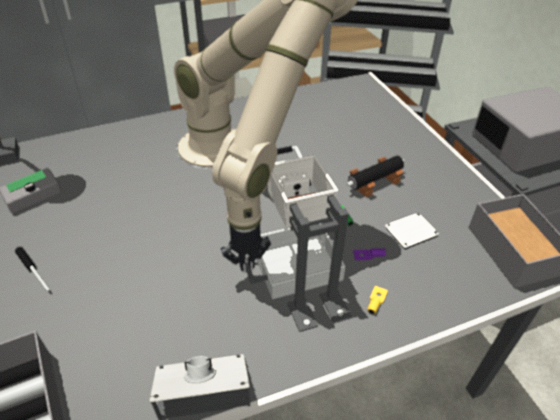

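The pan stands centred under the bin at (300,262). Now I'll release the handle and rise.

```bash
python3 -m pendant '{"xyz":[[0,0,0],[0,0,0],[0,0,0],[0,0,-1],[0,0,-2],[0,0,-3.5],[0,0,-4.5],[0,0,-4.5],[0,0,-4.5],[0,0,-4.5],[0,0,-4.5],[0,0,-4.5]],"rotation":[[0,0,0],[0,0,0],[0,0,0],[0,0,0],[0,0,0],[0,0,0],[0,0,0],[0,0,0],[0,0,0],[0,0,0],[0,0,0],[0,0,0]],"gripper":[0.25,0.25,0.25,0.25,0.25,0.25,0.25,0.25,0.25,0.25,0.25,0.25]}'
```

```text
time_s: 11.75
position: [0.6132, -0.0695, 0.3678]
tcp_rot: [[0.999, -0.046, -0.0], [-0.046, -0.999, 0.0], [-0.0, -0.0, -1.0]]
ft_force: [0.5, 0.8, -0.1]
opening: 0.0318
grip_force: 0.0
```

```bash
python3 -m pendant '{"xyz":[[0,0,-2.5],[0,0,-2.5],[0,0,0],[0,0,0],[0,0,0],[0,0,0],[0,0,0],[0,0,0],[0,0,0],[0,0,0],[0,0,0],[0,0,0]],"rotation":[[0,0,-0.1428],[0,0,-0.1428],[0,0,-0.1428],[0,0,-0.1428],[0,0,-0.1428],[0,0,-0.1428],[0,0,-0.1428],[0,0,-0.1428],[0,0,-0.1428],[0,0,-0.1428],[0,0,-0.1428],[0,0,0]],"gripper":[-0.2,-0.2,-0.2,-0.2,-0.2,-0.2,-0.2,-0.2,-0.2,-0.2,-0.2,-0.2]}'
python3 -m pendant '{"xyz":[[2,-2.1,0],[2,-2.1,0],[2,-2.1,0],[2,-2.1,0],[2,-2.1,0],[2,-2.1,0],[2,-2.1,0],[0,0,0]],"rotation":[[0,0,0],[0,0,0],[0,0,0],[0,0,0],[0,0,0],[0,0,0],[0,0,0],[0,0,0]],"gripper":[-0.2,-0.2,-0.2,-0.2,-0.2,-0.2,-0.2,-0.2]}'
```

```text
time_s: 12.95
position: [0.6134, -0.0699, 0.4159]
tcp_rot: [[0.044, 0.999, 0.0], [0.999, -0.044, 0.0], [0.0, 0.0, -1.0]]
ft_force: [0.6, -0.3, 0.1]
opening: 0.0514
grip_force: 0.0
time_s: 13.75
position: [0.4712, 0.0793, 0.4153]
tcp_rot: [[0.046, 0.999, -0.002], [0.999, -0.046, 0.002], [0.002, -0.002, -1.0]]
ft_force: [0.7, -0.1, -0.7]
opening: 0.0513
grip_force: 0.0
```

```bash
python3 -m pendant '{"xyz":[[0,0,2],[0,0,3],[0,0,3],[0,0,3],[0,0,2],[0,0,1.5],[0,0,0.8],[0,0,0]],"rotation":[[0,0,0],[0,0,0],[0,0,0],[0,0,0],[0,0,0],[0,0,0],[0,0,0],[0,0,0]],"gripper":[-0.2,-0.2,-0.2,-0.2,-0.2,-0.2,-0.2,-0.2]}'
python3 -m pendant '{"xyz":[[0,0,0],[0,0,0],[0,0,0],[0,0,0],[0,0,0]],"rotation":[[0,0,0],[0,0,0],[0,0,0],[0,0,0],[0,0,0]],"gripper":[1,1,1,1,1]}'
```

```text
time_s: 14.55
position: [0.4734, 0.0766, 0.2617]
tcp_rot: [[0.048, 0.999, -0.001], [0.999, -0.048, -0.001], [-0.001, -0.001, -1.0]]
ft_force: [-0.1, 0.1, 1.0]
opening: 0.0513
grip_force: 0.0
time_s: 15.05
position: [0.4724, 0.0772, 0.2629]
tcp_rot: [[0.045, 0.999, -0.002], [0.999, -0.045, 0.001], [0.001, -0.002, -1.0]]
ft_force: [-6.1, -0.7, 6.2]
opening: 0.014
grip_force: 58.3
```

```bash
python3 -m pendant '{"xyz":[[0,0.15,-0.67],[0,0.22,-0.66],[0,0.28,-0.63],[0,0.35,-0.59],[0,0.2,-0.28],[0,0,0],[0,0,0],[0,0,0],[0,0,0],[0,0,0]],"rotation":[[0,0,0],[0,0,0],[0,0,0],[0,0,0],[0,0,0],[0,0,0],[0,0,0],[0,0,0],[0,0,0],[0,0,0]],"gripper":[1,1,1,1,1,1,1,1,1,1]}'
python3 - <<'E'
from h import *
p,d=bot.camera("side"); cv2.imwrite("pics/s4.png",cv2.resize(p[120:340,200:440],None,fx=2.5,fy=2.5)[:,:,::-1])
E
```

```text
time_s: 16.05
position: [0.4813, 0.0768, 0.2898]
tcp_rot: [[0.045, 0.999, -0.009], [0.999, -0.045, 0.0], [-0.0, -0.009, -1.0]]
ft_force: [-13.0, 1.0, -2.5]
opening: 0.014
grip_force: 58.8
```

View pics/s4.png

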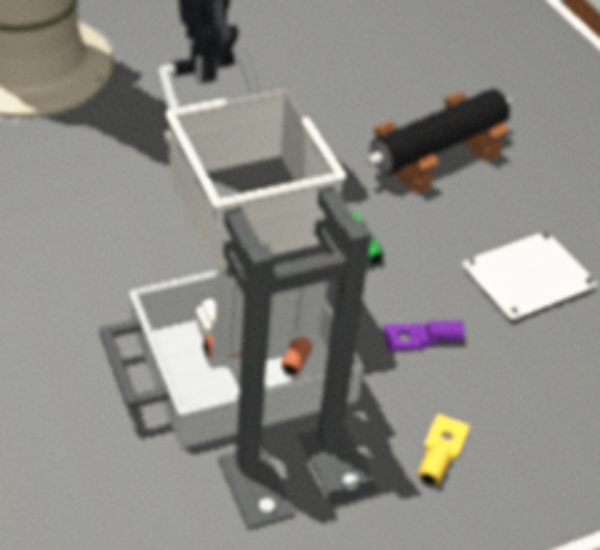

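The floor hangs open, the bin is empty, and the parts lie in the pan (white at crop (207,310), copper at (210,345) and (296,355)). I'll lower the latch, let go, rise and return to the pan's handle.

```bash
python3 -m pendant '{"xyz":[[0,-0.2,0.28],[0,-0.35,0.59],[0,-0.28,0.63],[0,-0.22,0.66],[0,-0.15,0.67],[0,0,0],[0,0,0],[0,0,0],[0,0,0]],"rotation":[[0,0,0],[0,0,0],[0,0,0],[0,0,0],[0,0,0],[0,0,0],[0,0,0],[0,0,0],[0,0,0]],"gripper":[1,1,1,1,1,1,-0.2,-0.2,-0.2]}'
python3 -m pendant '{"xyz":[[0,0,0],[0,0,-1],[0,0,-2],[0,0,-3.2],[0,0,-3.2],[0,0,-3.2],[0,0,-3.2],[0,0,0]],"rotation":[[0,0,0],[0,0,0],[0,0,0],[0,0,0],[0,0,0],[0,0,0],[0,0,0],[0,0,0]],"gripper":[-0.2,-0.2,-0.2,-0.2,-0.2,-0.2,-0.2,-0.2]}'
```

```text
time_s: 17.0
position: [0.4745, 0.0772, 0.2629]
tcp_rot: [[0.045, 0.999, 0.002], [0.999, -0.045, 0.0], [0.0, 0.002, -1.0]]
ft_force: [-0.3, 0.6, 0.1]
opening: 0.0513
grip_force: 0.0
time_s: 17.8
position: [0.4753, 0.0768, 0.4246]
tcp_rot: [[0.046, 0.999, 0.006], [0.999, -0.046, 0.003], [0.003, 0.006, -1.0]]
ft_force: [0.5, 0.7, -0.6]
opening: 0.0513
grip_force: 0.0
```

```bash
python3 -m pendant '{"xyz":[[-2,2.09,0],[-2,2.09,0],[-2,2.09,0],[-2,2.09,0],[-2,2.09,0],[-2,2.09,0],[-2,2.09,0],[0,0,0]],"rotation":[[0,0,0],[0,0,0],[0,0,0],[0,0,0],[0,0,0],[0,0,0],[0,0,0],[0,0,0]],"gripper":[0.25,0.25,0.25,0.25,0.25,0.25,0.25,0.25]}'
python3 -m pendant '{"xyz":[[0,0,0],[0,0,0],[0,0,0],[0,0,0],[0,0,0],[0,0,0],[0,0,0],[0,0,0],[0,0,0],[0,0,0],[0,0,0],[0,0,0]],"rotation":[[0,0,0.1428],[0,0,0.1428],[0,0,0.1428],[0,0,0.1428],[0,0,0.1428],[0,0,0.1428],[0,0,0.1428],[0,0,0.1428],[0,0,0.1428],[0,0,0.1428],[0,0,0.1428],[0,0,0]],"gripper":[0.25,0.25,0.25,0.25,0.25,0.25,0.25,0.25,0.25,0.25,0.25,0.25]}'
python3 - <<'E'
from h import *
p,d=bot.camera("side"); cv2.imwrite("pics/s5.png",cv2.resize(p[180:340,200:400],None,fx=3.5,fy=3.5)[:,:,::-1])
m=bot.masks_of("side","pan_mid")[0]; c=cloud("side",m["pixels"],d); print(m["p"],m["position"],np.round(np.percentile(c,[1,99],0),3))
h=c[(c[:,2]>.03)&(c[:,2]<.055)&(c[:,1]<-.055)]; print(len(h),np.round(np.percentile(h,[2,50,98],0),3))
E
```

```text
time_s: 18.6
position: [0.6145, -0.0724, 0.4199]
tcp_rot: [[0.049, 0.999, -0.0], [0.999, -0.049, -0.003], [-0.003, -0.0, -1.0]]
ft_force: [1.2, 0.1, -0.5]
opening: 0.0322
grip_force: 0.0
time_s: 19.8
position: [0.6129, -0.0684, 0.4199]
tcp_rot: [[0.999, -0.047, -0.001], [-0.047, -0.999, -0.0], [-0.001, 0.0, -1.0]]
ft_force: [0.2, 0.6, -0.1]
opening: 0.032
grip_force: 0.0
0.67 [276.1, 266.9] [[ 0.532 -0.074 -0.001]
 [ 0.722  0.167  0.063]]
201 [[ 0.568 -0.077  0.04 ]
 [ 0.629 -0.069  0.05 ]
 [ 0.674 -0.055  0.054]]
```

View pics/s5.png

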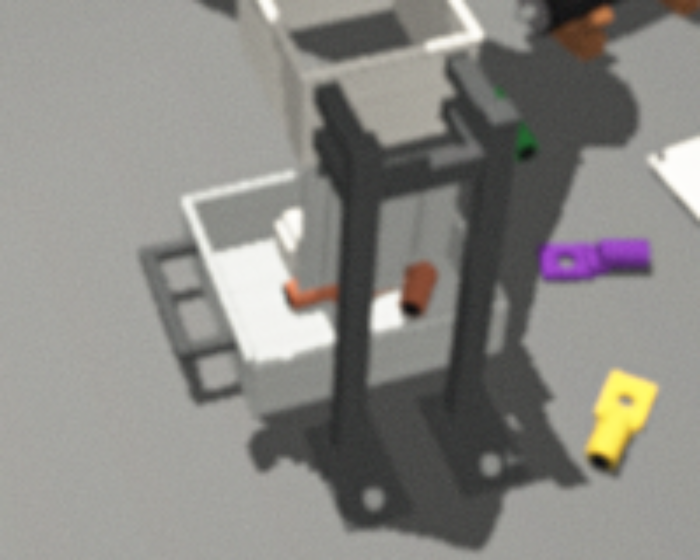

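The parts have settled in the pan and its handle hasn't moved. I'll descend and grip it again.

```bash
python3 -m pendant '{"xyz":[[0.1,0.1,3],[0,0,4.5],[0,0,4.5],[0,0,4.5],[0,0,4.5],[0,0,4.5],[0,0,4.5],[0,0,4],[0,0,2.5],[0,0,1.5],[0,0,0.7],[0,0,0.3]],"rotation":[[0,0,0],[0,0,0],[0,0,0],[0,0,0],[0,0,0],[0,0,0],[0,0,0],[0,0,0],[0,0,0],[0,0,0],[0,0,0],[0,0,0]],"gripper":[0.25,0.25,0.25,0.25,0.25,0.25,0.25,0.25,0.25,0.25,0.25,0.25]}'
python3 -m pendant '{"xyz":[[0,0,0],[0,0,0],[0,0,0],[0,0,0],[0,0,0]],"rotation":[[0,0,0],[0,0,0],[0,0,0],[0,0,0],[0,0,0]],"gripper":[0.25,1,1,1,1]}'
```

```text
time_s: 21.1
position: [0.6143, -0.0703, 0.0302]
tcp_rot: [[0.999, -0.043, -0.0], [-0.043, -0.999, 0.0], [-0.0, -0.0, -1.0]]
ft_force: [0.1, 0.4, -0.4]
opening: 0.0319
grip_force: 0.0
time_s: 21.6
position: [0.6148, -0.0701, 0.0314]
tcp_rot: [[0.999, -0.045, 0.002], [-0.045, -0.999, 0.0], [0.002, -0.001, -1.0]]
ft_force: [-0.7, 0.0, 5.4]
opening: 0.0104
grip_force: 59.1
```

```bash
python3 -m pendant '{"xyz":[[0,0.5,0],[0,1,0],[0,1.3,0],[0,1.3,0],[0,1.3,0],[0,1.3,0],[0,1.3,0],[0,1.3,0],[0,1.3,0],[0,1.3,0],[0,1.3,0],[0,1.3,0]],"rotation":[[0,0,0],[0,0,0],[0,0,0],[0,0,0],[0,0,0],[0,0,0],[0,0,0],[0,0,0],[0,0,0],[0,0,0],[0,0,0],[0,0,0]],"gripper":[1,1,1,1,1,1,1,1,1,1,1,1]}'
python3 -m pendant '{"xyz":[[0,1.3,0],[0,1.3,0],[0,1.5,0],[0,1.5,0],[0,1.5,0],[0,1.5,0],[0,1.5,0],[0,1.5,0],[0,1.5,0],[0,1.3,0],[0,0.8,0],[0,0,0]],"rotation":[[0,0,0],[0,0,0],[0,0,0],[0,0,0],[0,0,0],[0,0,0],[0,0,0],[0,0,0],[0,0,0],[0,0,0],[0,0,0],[0,0,0]],"gripper":[1,1,1,1,1,1,1,1,1,1,1,1]}'
python3 -m pendant '{"xyz":[[0,0,0],[0,0,0],[0,0,0],[0,0,-1],[0,0,-2],[0,0,-3.5],[0,0,-4.5],[0,0,-4.5],[0,0,-4.5],[0,0,-4.5],[0,0,0]],"rotation":[[0,0,0],[0,0,0],[0,0,0],[0,0,0],[0,0,0],[0,0,0],[0,0,0],[0,0,0],[0,0,0],[0,0,0],[0,0,0]],"gripper":[0.25,0.25,0.25,0.25,0.25,0.25,0.25,0.25,0.25,0.25,0.25]}'
python3 - <<'E'
from h import *
p,d=bot.camera("side"); save("s6",p)
m=bot.masks_of("side","pan_mid")[0]; c=cloud("side",m["pixels"],d); print(m["p"],np.round(np.percentile(c,[1,99],0),3))
E
```

```text
time_s: 22.8
position: [0.6089, -0.2115, 0.0311]
tcp_rot: [[0.999, -0.042, 0.001], [-0.042, -0.999, 0.006], [0.001, -0.006, -1.0]]
ft_force: [-0.4, 11.1, 7.9]
opening: 0.0104
grip_force: 59.7
time_s: 24.0
position: [0.6018, -0.3658, 0.0315]
tcp_rot: [[0.999, -0.044, 0.002], [-0.044, -0.999, 0.003], [0.002, -0.003, -1.0]]
ft_force: [0.2, 4.7, 5.4]
opening: 0.0109
grip_force: 59.4
time_s: 25.1
position: [0.6016, -0.3701, 0.2839]
tcp_rot: [[0.999, -0.046, 0.009], [-0.046, -0.999, -0.006], [0.009, 0.006, -1.0]]
ft_force: [0.1, -0.8, 0.4]
opening: 0.032
grip_force: 0.0
0.95 [[ 0.52  -0.366 -0.001]
 [ 0.706 -0.127  0.06 ]]
```

View pics/s6.png

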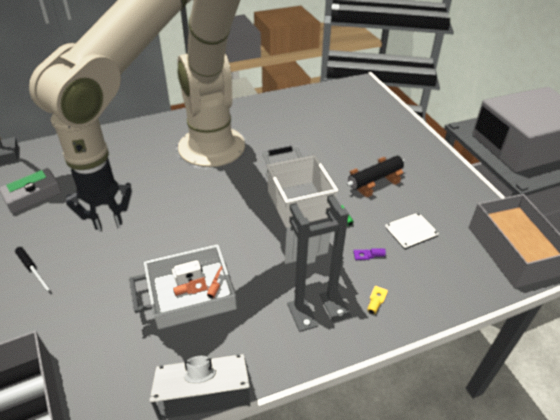

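The picture shows the pan flat on the bench at (190,285), clear of the bin and holding the white eye (186,270) and both copper lugs (190,287)/(216,283). The roller and lid are untouched, and the gripper is free.

```bash
python3 -c "
from rig import bot; print(bot.job_done())"
```

```text
the job is handed in; nothing more can be done
None
```

The job is done and handed in: all three rejects are in the pan, which stands flat on the bench about 13 cm clear of the bin on its original side, and the roller and lid were not touched.

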